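Lock the stop of a book-squaring jig with a hex key

TASK

Lock the stop of the book-squaring jig: take the T-handled hex key out of its wooden stand, put it down the hole in the jig's dark steel block, turn it until it drops into the hidden socket of the screw, then turn the screw clockwise until it comes up against its stop. Go gently: press lightly while you feel for the socket and stop turning as soon as the screw stops. Leave the key standing fully home in the tightened screw, and do not shift the books, the jar or the tape roll.

Things in the scene. Friction and masses are not known exactly. Their poses are not given: they have to be found in the camera images.
- hex_key: T-handled hex key, about 300 g, upright in its stand. Steel hexagonal shaft 19 mm across flats (21.9 over corners), 90 mm long; its last 4 mm is a round cone, 19.4 narrowing to 15 mm across; black flat-sided bar handle 90 long, 18 thick, 26 high on top. Origin: centre of the tip (lower end); z up the shaft, handle at z = 90 to 116 mm; x along the handle; two opposite hexagon corners point along x
- stand: wooden block 70 x 70 x 55 mm, fixed to the table, with a round hole of 25 mm, 43 mm deep, in the middle of its top, in which the key stands. Origin: centre of its underside
- jig: book-squaring jig, fixed: aluminium bed 180 (x) x 330 (y) mm, 12 thick; near its -y end a dark steel block 70 x 70 mm, top 66 mm above the table; on the block's +y side an upright fence 150 long, 8 thick, top at 100 mm; books lie beyond it. Origin: on the table, 90 mm in +y (jig axes) from the axis of the block's hole
- hole_mouth (a point): centre of the mouth of the block's hole, 66 mm above the table. Vertical round hole of 27 mm, 24.5 mm deep to the screw's head; in the head a hex socket 20 mm across flats, 12 deep. Key dropped in: tip 36.5 mm below the mouth; held up by the head, cone in the socket: 25 to 29. The hexagon's angle is hidden and differs each time (repeats every 60 degrees; the key enters within about 6)
- clamp_screw (a joint): turning angle of the cap screw, rad; grows as it is turned clockwise seen from above. It starts loose, between 0 and 0.3, turns against a steady drag of about 0.12 N m, stays where it is left, and comes up against a solid stop at 0.80
- book_stack: stack of three books 150 x 210 mm, 78 mm high, about 1 kg, lying loose on the jig's bed. Origin: centre of its underside
- tape_roll: loose roll of brown tape standing flat, 96 mm across, 48 mm high; bystander. Origin: centre of its underside
- paste_jar: loose closed jar, 68 mm across, 85 mm high; bystander. Origin: centre of its underside
Things that resemble listed ones, but are neither listed nor needed, are in the scene too. Leave any orange, red or turquoise look-alike of the stand alone.

How it is judged:
On the way, in this order (a step that is already met when the one before it is completed fails the run):
1. the key is lifted clear of its stand (z of hex_key in the frame of stand above 0.06 m), for 0.1 s.
2. the key has dropped into the socket, its tip at least 33 mm below the hole's mouth (z of hex_key in the frame of hole_mouth below -0.033 m and horizontal distance between hex_key and hole_mouth below 0.005 m), for 0.2 s.
3. the screw is turned clockwise against its stop (0.76 rad or more) (value of joint clamp_screw above 0.76 rad), for 0.1 s.
At the end, for the whole second after the job is handed in: The screw is at its stop (0.75 rad or more); the released key stands still, upright within 0.12 rad, its tip 33 mm or more below the hole's mouth and within 5 mm of its axis; the books are within 15 mm, tape roll and jar within 20 mm of where they began (all of step 2 and value of joint clamp_screw above 0.75 rad and angle between hex_key's own z axis and vertical below 0.12 rad and linear speed of hex_key below 0.02 m/s and distance of book_stack from where it was at the start of the episode below 0.015 m and distance of each of tape_roll, paste_jar from where it was at the start of the episode below 0.02 m); the robot touches nothing.
It fails at once if the key is forced: it presses on the jig and its screw with more than 120 N in all (contact force between hex_key and jig above 120 N).
It fails at once if the key is pressed hard (over 25 N) on the screw or the jig before it has dropped into the socket (contact force between hex_key and jig above 25 N and z of hex_key in the frame of hole_mouth above -0.031 m).
It fails at once if the books are shifted by more than 20 mm (distance of book_stack from where it was at the start of the episode above 0.02 m).
It also fails if it takes over 67 s, if anything falls off the work surface, if the arm or the gripper's body presses on something with over 40 N, if the wrist force passes 120 N, or if a joint passes its speed limit or range.

ROBOT

A 6-joint arm with a two-finger parallel gripper is mounted at the origin on the work surface. World frame = base frame: x ahead of the robot, y to its left, z up, the work surface at z = 0. Lengths are in m, angles in rad, forces in N, time in s.
With the tool pointing down it reaches from about 0.25 to 0.725 m from the base axis. Payload 4 kg.
Tool frame: the origin (TCP) lies on the centre line of the jaws, within the pads' length; the fingertips stand 25 mm ahead of it and the grasp point (between the pads) lies 6 mm ahead of it; z points along the fingers, x is the direction in which the jaws open and shut, and the axes are right-handed (so a half turn about z gives the same grasp; the last joint's range is limited). The gripper opens to 85 mm and grips with 20 to 120 N. Pads are 22 mm wide; open, the fingers measure 114 mm over their backs; the gripper's body (76 mm by 85 mm) begins 54 mm behind the grasp point. The pads swing forward as they close: fully open they stand 13 mm farther back than shut.
Start: joints at [0, 0.241, 0.005, 1.335, 0, 1.571], TCP at [0.5, -0, 0.22] pointing down, gripper open.
Joint ranges: [-2.72, 2.72], [-1.05, 1.87], [-1.09, 1.28], [-1.99, 2.15], [-1.42, 1.44], [-3.14, 3.14]. Speed limits (rad/s): [2.79, 2.79, 3.14, 3.14, 3.14, 3.14].

INTERFACE

Orientations are given as a unit quaternion [x, y, z, w].
In Python, from workcell import bot, imaging, order gives the robot as it stands.
- The arm moves only by the tool carry_out, never from a script. Its argument "moves" is a list of rows, each a list of 5 numbers: the shift along the tool's x, y, z scaled (see below), then the turn about the tool's z scaled (see below), then the opening, from -1 (shut) to 1 (fully open). In form: [[tx, ty, tz, roll, hand], ...]. A call has 1 to 20 rows; each row is the pose to reach, as a shift and turn from the pose commanded when the call began, along the tool's axes at that moment; what a row does not reach only later rows make up. The controller multiplies each number of a shift by 0.1 m and each number of a turn by 90 degrees. A row lasts 1/10 s, in which the tool goes at most 50 mm and 8.59 degrees, less where a joint would pass 70% of its speed; a pose out of reach is approached as far as the arm can. A call with a number of a shift or a turn outside -1 to 1 is refused whole. A call with a gripper value outside its range is refused whole. The fingers move at their own pace and stop on an object; the grip force is fixed at half the most. Time passes only in rows, so rows that repeat a pose let the fingers close. It gives the time, the measured TCP pose, the force and the opening at its end, in the units of the state.
- bot.get_obs(): the state, without advancing time (a new reading comes with each control period).
- imaging.camera(name): name is "scene" or "side" or "wrist"; returns the picture (400x640x3 uint8, red, green, blue); there is no depth.
- imaging.camera_model(name): a dict with "fovy" (degrees; the focal length in pixels is half the picture's height over the tangent of half this angle, whatever the lens; pixels are square), "cx", "cy" (the principal point, pixels), "eye" and "rotation" of the camera in the world. Camera axes: x right, y up, looking along -z (the intrinsics and any distortion apply to the point x, -y, -z); pixel columns grow to the right and rows downward; lengths in m; the calibration is good to about 2 mm. A picture is of the moment at which its call begins: read the wrist's pose just before it. camera_model takes no time and is no camera call; for the wrist camera it gives the pose at the moment of the call.
- order.job_done(): hands the job in, once; it reports no verdict.
The state is a dict: "clock": time; "joint_pos": joint angles; "joint_vel": joint speeds; "tau": joint torques, N m; "eef_pos": TCP position; "tool_rot": TCP orientation; "ft_force": force on the tool from outside, world axes, zero at the start; "ft_torque": the same for the moment, N m; "grip_width": finger opening in m.
Only numpy, scipy, OpenCV 4.12 (cv2) and the standard library are available. Lean on these libraries where they do the work, as an engineer would, in place of code of your own. Each camera call takes 0.05 s, during which the arm holds its last target.

## Working session

There is one attempt and no reset: what is moved stays moved. The work goes in short steps, Python scripts to look and compute and a tool call to move; the robot and the scene stay as the last step left them, time stands still between calls to the robot, and variables do not carry over. Pictures are saved under pics/ and viewed, and the job is handed in when it is done.

Besides the shell and the picture viewer there is one more tool, called after "Emit:" as name([rows], argument=value, ...), one row to a line, values as JSON. carry_out: Moves the arm, as the interface text tells. Its arguments: {"type":"object","properties":{"moves":{"type":"array","items":{"type":"array","items":{"type":"number","minimum":-1,"maximum":1}}}},"required":["moves"]}

```bash
ls; mkdir -p pics
python3 - <<'E'
from workcell import bot, imaging, order
import cv2
o=bot.get_obs(); print({k:(v if not hasattr(v,'tolist') else v.tolist()) for k,v in o.items()})
for n in ["scene","side","wrist"]:
    print(n,imaging.camera_model(n))
    cv2.imwrite(f"pics/{n}0.png",imaging.camera(n)[:,:,::-1])
E
```

```text
pics
{'clock': 0.0, 'joint_pos': [-3.953854489025786e-05, 0.2414435426578807, 0.0036871317801571955, 1.3352072302292703, 3.6335283872842094e-06, 1.5707837242430147], 'joint_vel': [-0.0009084425132578851, -0.0017855385060737933, 0.00022859942628468153, -0.0014301318205071692, 0.0021660115836301596, 0.0007465261350286988], 'tau': [0.0005502684507519007, -37.23158597946167, 25.24067759513855, 0.01677379652392119, 2.291492648964777e-05, 1.146799945672683e-05], 'eef_pos': [0.49932188139204264, -1.8598989248045937e-05, 0.21918358101106164], 'tool_rot': [0.9999994127512714, -1.3469957345034614e-05, -0.0010836568962225158, -1.8450146570316583e-06], 'ft_force': [0.13974265328237526, 0.5299534286924622, 0.0663603433495803], 'ft_torque': [0.04875744247603895, -0.0204129602221236, -0.010509464145142557], 'grip_width': 0.08556924168329441}
scene {'fovy': 55.00759712379261, 'cx': 317.4508261111013, 'cy': 203.3479921173344, 'eye': array([ 0.94455795, -0.68157125,  0.75340655]), 'rotation': array([0.38502388, 0.13529574, 0.28876483, 0.86606382])}
side {'fovy': 55.354470809873135, 'cx': 322.2673605561768, 'cy': 198.38726361719088, 'eye': array([0.43507543, 0.6889983 , 0.78337891]), 'rotation': array([-0.00939952,  0.40739835,  0.91231156, -0.04032182])}
wrist {'fovy': 65.37545762086894, 'cx': 315.18943188657545, 'cy': 194.26717624880098, 'eye': array([0.49982532, 0.07662382, 0.3735486 ]), 'rotation': array([-1.53124067e-01,  1.04215614e-03,  5.11292977e-04,  9.88206290e-01])}
```

View pics/scene0.png

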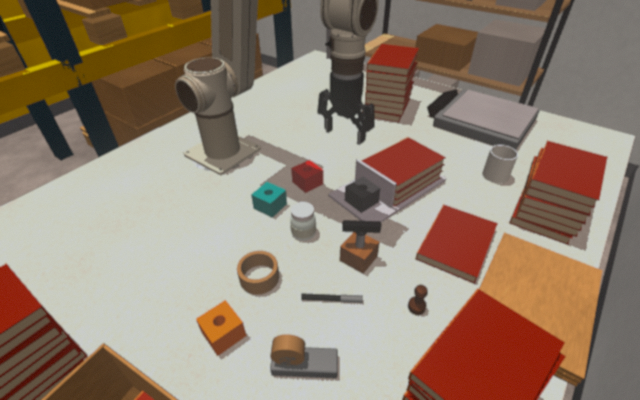

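View pics/side0.png

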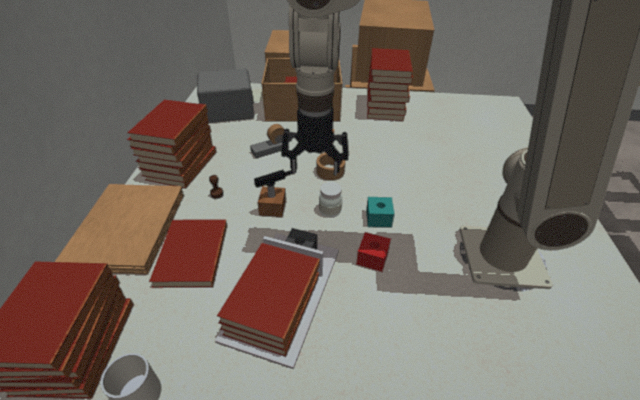

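View pics/wrist0.png

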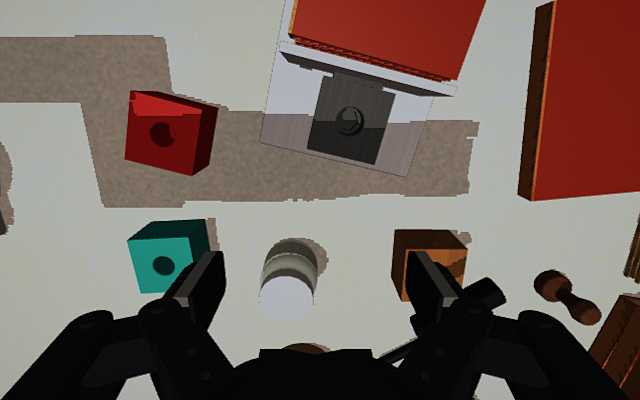

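The three views show the key in a brown stand (scene ~(361,240), side ~(271,195)), and the dark block with its hole (wrist ~(349,121)). I'll enlarge these areas.

```bash
cat > h.py <<'E'
import numpy as np, cv2
from scipy.spatial.transform import Rotation as R
from workcell import bot, imaging, order
def ray(m,u,v):
    f=200/np.tan(np.radians(m['fovy'])/2)
    d=np.array([(u-m['cx'])/f,-(v-m['cy'])/f,-1.]); d=R.from_quat(m['rotation']).apply(d)
    return np.array(m['eye']),d/np.linalg.norm(d)
def onz(m,u,v,z):
    e,d=ray(m,u,v); return e+d*(z-e[2])/d[2]
def proj(m,p):
    f=200/np.tan(np.radians(m['fovy'])/2)
    c=R.from_quat(m['rotation']).inv().apply(np.array(p)-m['eye'])
    return np.array([m['cx']+f*c[0]/-c[2], m['cy']-f*c[1]/-c[2]])
def tri(obs):
    A=np.zeros((3,3));b=np.zeros(3)
    for m,u,v in obs:
        e,d=ray(m,u,v);P=np.eye(3)-np.outer(d,d);A+=P;b+=P@e
    return np.linalg.solve(A,b)
def crop(img,x0,y0,x1,y1,s,fn):
    cv2.imwrite(fn,cv2.resize(img[y0:y1,x0:x1],None,fx=s,fy=s,interpolation=cv2.INTER_CUBIC))
E
python3 - <<'E'
from h import *
a=cv2.imread('pics/scene0.png');b=cv2.imread('pics/side0.png');c=cv2.imread('pics/wrist0.png')
crop(a,320,170,400,280,5,'pics/a.png');crop(b,240,160,320,260,5,'pics/b.png');crop(c,250,30,470,190,3,'pics/c.png')
h=np.hstack([cv2.imread('pics/a.png')[:500],cv2.imread('pics/b.png')[:500]]);cv2.imwrite('pics/ab.png',h)
E
```

```text
(no output)
```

View pics/ab.png

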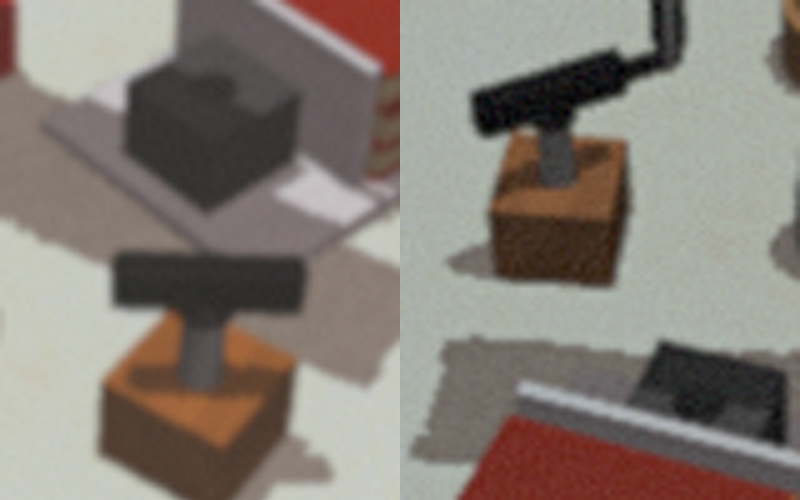

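View pics/c.png

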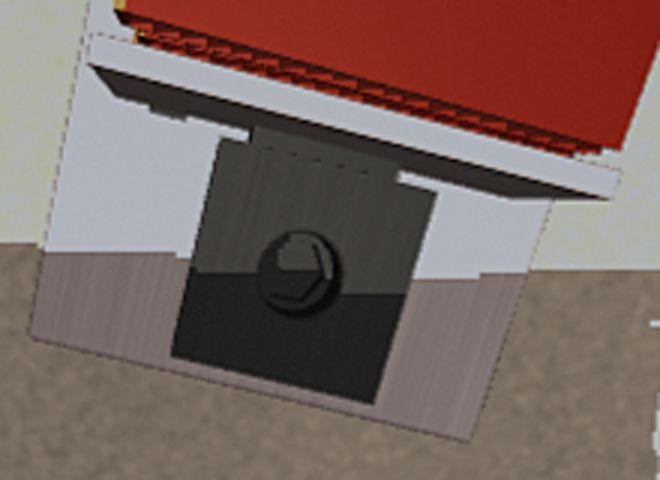

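Run:
```python
from h import *
S,D,W=[imaging.camera_model(n) for n in ("scene","side","wrist")]
print('hole',onz(W,350,120.7,.066))
print('hole side/scene pred',proj(S,onz(W,350,120.7,.066)),proj(D,onz(W,350,120.7,.066)))
# block corners in wrist
for u,v in [(215,140),(437,190),(375,404),(172,356)]:
    print('blk',onz(W,250+u/3,30+v/3,.066))
f=lambda u,v:(S,320+u/5,170+v/5); g=lambda u,v:(D,240+(u-400)/5,160+v/5)
print('shaft base',tri([f(201,385),g(560,183)]), onz(*f(201,385),.055),onz(*g(560,183),.055))
print('handle ctr',tri([f(210,280),g(549,92)]),)
print('handle L',tri([f(113,280),g(622,65)]),'R',tri([f(305,280),g(480,112)]))
# stand corners top
for p in [(175,312),(295,362),(222,445),(105,382)]: print('st scene',onz(*f(*p),.055))
for p in [(512,135),(627,143),(622,215),(491,208)]: print('st side',onz(*g(*p),.055))
```

```text
hole [0.53282305 0.0533279  0.066     ]
hole side/scene pred [361.72745971 187.20706673] [299.51676571 240.17329277]
blk [0.50525402 0.09305321 0.066     ]
blk [0.57481515 0.07843605 0.066     ]
blk [0.55942956 0.01022279 0.066     ]
blk [0.49153416 0.02627612 0.066     ]
shaft base [ 0.63843795 -0.12305562  0.04591383] [ 0.64488231 -0.12960397  0.055     ] [ 0.63364504 -0.11428762  0.055     ]
handle ctr [ 0.63794203 -0.12060219  0.11602505]
handle L [ 0.6015752  -0.14780689  0.11647246] R [ 0.6728882  -0.09669936  0.11806163]
st scene [ 0.60819424 -0.09612388  0.055     ]
st scene [ 0.67364993 -0.08965136  0.055     ]
st scene [ 0.67288257 -0.15538574  0.055     ]
st scene [ 0.60658215 -0.15561587  0.055     ]
st side [ 0.66932535 -0.15352792  0.055     ]
st side [ 0.60090299 -0.15307338  0.055     ]
st side [ 0.5941579  -0.09096126  0.055     ]
st side [ 0.66850164 -0.08948632  0.055     ]
```

Key handle is at about (0.638, -0.121) with yaw 36°, and the hole at (0.533, 0.053). I'll move over the key and check the joint 6 sense on the way.

Emit:
carry_out([
  [0.35, 0.3, 0.1, -0.1, 1],
  [0.7, 0.6, 0, -0.2, 1],
  [0.7, 0.6, 0, -0.3, 1],
  [0.7, 0.6, 0, -0.4, 1],
  [0.7, 0.6, 0, -0.5, 1],
  [0.7, 0.6, 0, -0.6, 1],
  [0.7, 0.6, 0, -0.7, 1],
  [0.7, 0.6, 0, -0.7, 1],
  [0.7, 0.6, 0, -0.7, 1],
  [0.7, 0.6, 0, -0.7, 1],
])

```text
clock: 1.15
eef_pos: [0.5698, -0.06, 0.2198]
tool_rot: [0.853, 0.522, -0.0, -0.0]
ft_force: [0.5, 0.5, -0.2]
grip_width: 0.0854
```

Run:
```python
from h import *
o=bot.get_obs(); print(o['joint_pos'],o['eef_pos'],R.from_quat(o['tool_rot']).as_matrix().round(3))
c=cv2.imread('pics/wrist0.png')
crop(c,330,100,370,142,14,'pics/hz.png')
```

```text
[-1.04899391e-01  3.87992690e-01  2.09933245e-01  1.39339016e+00
  1.02818136e-05  3.67522743e-01] [ 0.56983815 -0.05999265  0.21978201] [[ 0.455  0.89  -0.001]
 [ 0.89  -0.455  0.   ]
 [-0.    -0.001 -1.   ]]
```

View pics/hz.png

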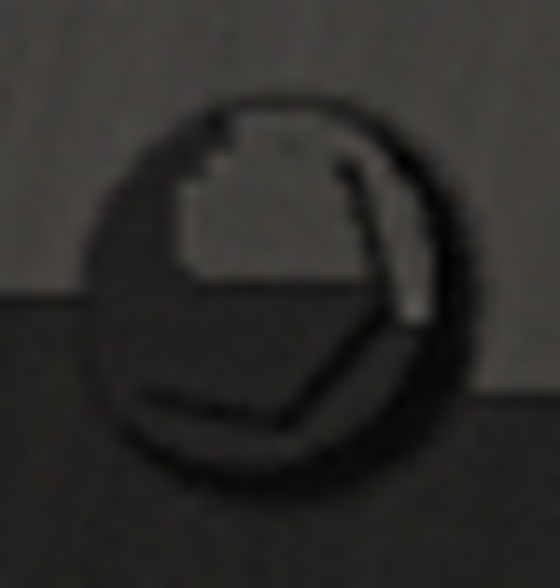

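Run:
```python
from h import *
# reconstruct initial wrist model
W={'fovy':65.37545762086894,'cx':315.18943188657545,'cy':194.26717624880098,'eye':np.array([0.49982532,0.07662382,0.3735486]),'rotation':[-1.53124067e-01,1.04215614e-03,5.11292977e-04,9.88206290e-01]}
P=[onz(W,330+(u+.5)/14-.5,100+(v+.5)/14-.5,.0415) for u,v in [(348,160),(390,305),(283,423),(140,395)]]
for a,b in zip(P,P[1:]):
    d=b-a; print('edge',np.linalg.norm(d),np.degrees(np.arctan2(d[1],d[0]))%60)
print(np.array(P))
# circle through corners -> centre
A=np.array([[2*p[0],2*p[1],1] for p in P]);s=np.linalg.lstsq(A,[p[0]**2+p[1]**2 for p in P],rcond=None)[0];print(s[:2],np.sqrt(s[2]+s[0]**2+s[1]**2))
for p in P: print(np.degrees(np.arctan2(*(p[:2]-s[:2])[::-1]))%60)
print('mouth',onz(W,330+280/14-.5,100+300/14-.5,.066))
```

```text
edge 0.010995779198280998 48.6885718122366
edge 0.01154008018035653 48.46300989792681
edge 0.010952599001826074 49.20729455941196
[[0.53948186 0.06127379 0.0415    ]
 [0.54300517 0.05085777 0.0415    ]
 [0.53535291 0.0422197  0.0415    ]
 [0.52459405 0.04427065 0.0415    ]]
[0.53186743 0.05294097] 0.01130237880462774
47.57933461032186
49.40585054889831
48.00929170419337
50.00727911969719
mouth [0.53220441 0.05312184 0.066     ]
```

Emit:
carry_out([
  [0.3, 0.2, 0, -0.1, 1],
  [0.858, 0.34, 0.0, -0.2, 1],
  [0.858, 0.34, 0, -0.3, 1],
  [0.858, 0.34, 0, -0.4, 1],
  [0.858, 0.34, 0, -0.5, 1],
  [0.858, 0.34, 0, -0.6, 1],
  [0.858, 0.34, 0, -0.69, 1],
])

```text
clock: 1.85
eef_pos: [0.6392, 0.0012, 0.2198]
tool_rot: [0.474, 0.881, -0.0, -0.0]
ft_force: [0.1, 1.2, 0.4]
grip_width: 0.0854
```

That last shift was computed in the wrong axes; it stayed at a safe height, and I now correct it. The socket came out clearly: regular hexagon with corners at 48.7° mod 60.

Emit:
carry_out([
  [-0.4, -0.27, 0, 0, 1],
  [-0.8, -0.54, 0, 0, 1],
  [-1.0, -0.68, 0, -0.024, 1],
  [-1.0, -0.68, 0, -0.024, 1],
  [-1.0, -0.68, 0, -0.024, 1],
  [-1.0, -0.68, 0, -0.024, 1],
])

```text
clock: 2.45
eef_pos: [0.637, -0.1189, 0.22]
tool_rot: [0.459, 0.888, 0.0, -0.0]
ft_force: [0.8, 0.2, -0.5]
grip_width: 0.085
```

Run:
```python
from h import *
o=bot.get_obs(); print(o['eef_pos'],R.from_quat(o['tool_rot']).as_matrix().round(3))
print(imaging.camera_model('wrist'))
for n in ('wrist','side'): cv2.imwrite(f'pics/{n}1.png',imaging.camera(n)[:,:,::-1])
```

```text
[ 0.6370432  -0.1189032   0.21998386] [[-0.579  0.816 -0.   ]
 [ 0.816  0.579  0.   ]
 [ 0.001  0.    -1.   ]]
{'fovy': 65.37545762086894, 'cx': 315.18943188657545, 'cy': 194.26717624880098, 'eye': array([ 0.57418536, -0.16431506,  0.37423052]), 'rotation': array([-0.06987882, -0.13551333,  0.8781587 ,  0.45342075])}
```

View pics/wrist1.png

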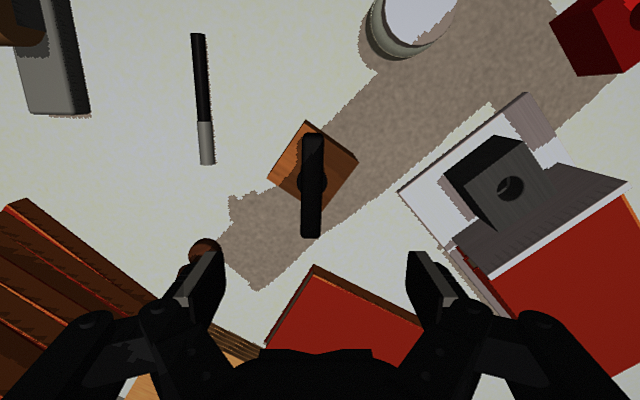

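Run:
```python
from h import *
W=imaging.camera_model('wrist'); a=cv2.imread('pics/wrist1.png')
print('proj tcp axis',proj(W,[.637,-.119,.128]))
g=a.max(2); m=(g<45).astype(np.uint8); n,l,s,c=cv2.connectedComponentsWithStats(m)
i=l[150,312]; print(s[i],c[i])
cnt=max(cv2.findContours((l==i).astype(np.uint8),0,1)[0],key=len); r=cv2.minAreaRect(cnt); print(r)
crop(a,250,105,380,255,4,'pics/k.png')
b=cv2.boxPoints(r)
e=sorted(b.tolist(),key=lambda p:p[1]); T=[(e[0][0]+e[1][0])/2,(e[0][1]+e[1][1])/2]; B=[(e[2][0]+e[3][0])/2,(e[2][1]+e[3][1])/2]
for z in (.128,.115):
  t,bb=onz(W,*T,z),onz(W,*B,z); d=bb-t; print(z,t,bb,(t+bb)/2,np.linalg.norm(d),np.degrees(np.arctan2(d[1],d[0])))
```

```text
proj tcp axis [315.52715579 193.40245241]
[ 297  120   60  118 2535] [312.83431953 180.79802761]
((324.9230651855469, 181.11538696289062), (56.43580627441406, 116.34459686279297), 7.125016689300537)
0.128 [ 0.58333927 -0.14145457  0.128     ] [ 0.66956915 -0.09347287  0.128     ] [ 0.62645421 -0.11746372  0.128     ] 0.09868046873859024 29.093283812196216
0.115 [ 0.58381565 -0.14026885  0.115     ] [ 0.67459563 -0.0897553   0.115     ] [ 0.62920564 -0.11501207  0.115     ] 0.10388755581074402 29.093283812196216
```

View pics/k.png

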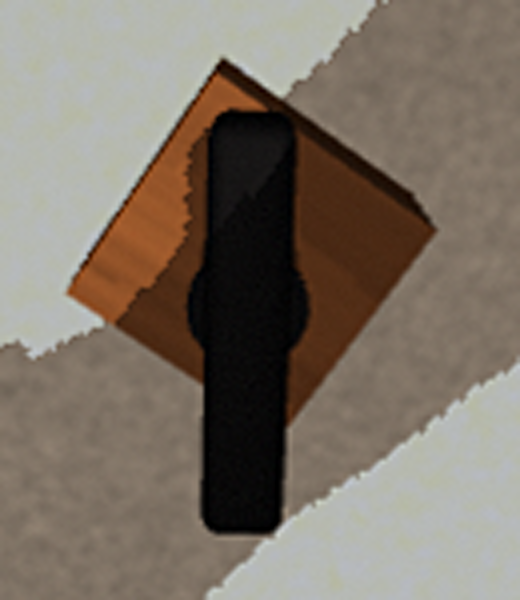

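Run:
```python
from h import *
W=imaging.camera_model('wrist')
for T,B in [((313,133),(310.5,238)),((312.9,134.5),(310.5,238))]:
  t,bb=onz(W,*T,.128),onz(W,*B,.128); d=bb-t; print(t,bb,(t+bb)/2,np.linalg.norm(d),np.degrees(np.arctan2(d[1],d[0])))
# stand top: corners
for u,v in [(223,62),(68,290),(437,232)]: print(onz(W,250+u/4,105+v/4,.055))
p=[onz(W,250+u/4,105+v/4,.055) for u,v in [(68,290),(437,232)]]; print('stand c',(p[0]+p[1])/2)
```

```text
[ 0.59790997 -0.14926995  0.128     ] [ 0.67254599 -0.09903106  0.128     ] [ 0.63522798 -0.12415051  0.128     ] 0.08996933969273142 33.945230283714324
[ 0.59889981 -0.14866422  0.128     ] [ 0.67254599 -0.09903106  0.128     ] [ 0.6357229  -0.12384764  0.128     ] 0.08880996194673192 33.97763600725648
[ 0.59903813 -0.15796843  0.055     ]
[ 0.67097556 -0.15767701  0.055     ]
[ 0.60213629 -0.08784294  0.055     ]
stand c [ 0.63655592 -0.12275998  0.055     ]
```

Handle centre measured at (0.6355, -0.1240), yaw 34°, length exactly 90 mm. Descend and grip.

Emit:
carry_out([
  [-0.033, -0.042, 0, 0.0155, 1],
  [-0.033, -0.042, 0.3, 0.0155, 1],
  [-0.033, -0.042, 0.6, 0.0155, 1],
  [-0.033, -0.042, 0.85, 0.0155, 1],
  [-0.033, -0.042, 0.97, 0.0155, 1],
  [-0.033, -0.042, 0.98, 0.0155, 1],
  [-0.033, -0.042, 0.98, 0.0155, 1],
])

```text
clock: 3.25
eef_pos: [0.636, -0.1249, 0.123]
tool_rot: [0.47, 0.883, 0.0, 0.001]
ft_force: [0.7, -0.4, 0.5]
grip_width: 0.0853
```

Run:
```python
from h import *
o=bot.get_obs(); print(o['eef_pos'],o['ft_force'])
cv2.imwrite(f'pics/wrist2.png',imaging.camera('wrist')[:,:,::-1])
```

```text
[ 0.6360296  -0.12494826  0.12297952] [ 0.74747126 -0.44795952  0.46236165]
```

View pics/wrist2.png

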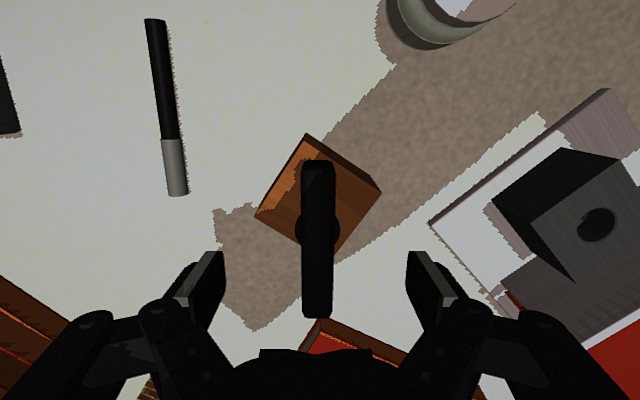

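The handle (column ~317) sits midway between the pads; I'll close now.

Emit:
carry_out([
  [0, 0, 0, 0, -1],
  [0, 0, 0, 0, -1],
  [0, 0, 0, 0, -1],
  [0, 0, 0, 0, -1],
  [0, 0, 0, 0, -1],
  [0, 0, 0, 0, -1],
  [0, 0, 0, 0, -1],
  [0, 0, 0, 0, -1],
  [0, 0, 0, 0, -1],
  [0, 0, 0, 0, -1],
])

```text
clock: 4.3
eef_pos: [0.6355, -0.125, 0.1221]
tool_rot: [0.47, 0.883, -0.0, -0.0]
ft_force: [-0.5, -0.8, 0.1]
grip_width: 0.0002
```

Run:
```python
from h import *
o=bot.get_obs(); print(o['eef_pos'],o['ft_force'],o['grip_width'])
cv2.imwrite(f'pics/wrist3.png',imaging.camera('wrist')[:,:,::-1])
```

```text
[ 0.63547654 -0.12500253  0.12207358] [-0.52046236 -0.84878886  0.12789637] 0.0001529643822876076
```

View pics/wrist3.png

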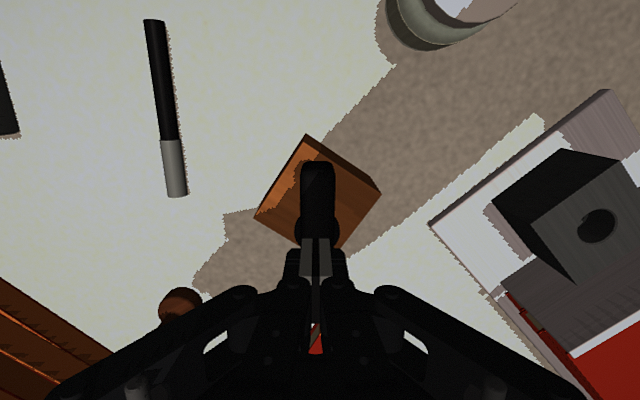

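Run:
```python
from h import *
W=imaging.camera_model('wrist');o=bot.get_obs();p=o['eef_pos']
print(W['eye'],W['rotation'])
for z in (.16,.147,.128,.122,.115,.097,.055,.03): print(z,proj(W,[p[0],p[1],z]))
for z in (.128,.115,.1,.09):
  t,b=onz(W,317,161,z),onz(W,317,318,z); print(z,t,b,(t+b)/2,np.linalg.norm(t-b))
cv2.imwrite(f'pics/scene3.png',imaging.camera('scene')[:,:,::-1]);cv2.imwrite(f'pics/side3.png',imaging.camera('side')[:,:,::-1])
a=cv2.imread('pics/scene3.png');b=cv2.imread('pics/side3.png')
crop(a,310,140,410,280,4,'pics/a.png');crop(b,220,100,320,240,4,'pics/b.png')
cv2.imwrite('pics/ab3.png',np.hstack([cv2.imread('pics/a.png'),cv2.imread('pics/b.png')]))
```

```text
[ 0.57151705 -0.16876474  0.27633204] [-0.07176406 -0.13447946  0.87250268  0.46422437]
0.16 [316.5504017  284.44526646]
0.147 [316.44564041 268.50068933]
0.128 [316.32087849 249.5120355 ]
0.122 [316.28698809 244.35394513]
0.115 [316.25021541 238.75717512]
0.097 [316.16725529 226.13071754]
0.055 [316.02092913 203.8600039 ]
0.03 [315.95537813 193.88319958]
0.128 [ 0.59596142 -0.1513107   0.128     ] [ 0.67126246 -0.10039393  0.128     ] [ 0.63361194 -0.12585231  0.128     ] 0.0908997524835878
0.115 [ 0.59810376 -0.14978101  0.115     ] [ 0.68000427 -0.09440182  0.115     ] [ 0.63905401 -0.12209142  0.115     ] 0.09886631736815478
0.1 [ 0.60057568 -0.14801598  0.1       ] [ 0.69009098 -0.08748786  0.1       ] [ 0.64533333 -0.11775192  0.1       ] 0.1080585076195782
0.09 [ 0.60222363 -0.14683929  0.09      ] [ 0.69681544 -0.08287855  0.09      ] [ 0.64951954 -0.11485892  0.09      ] 0.11418663445386053
```

View pics/ab3.png

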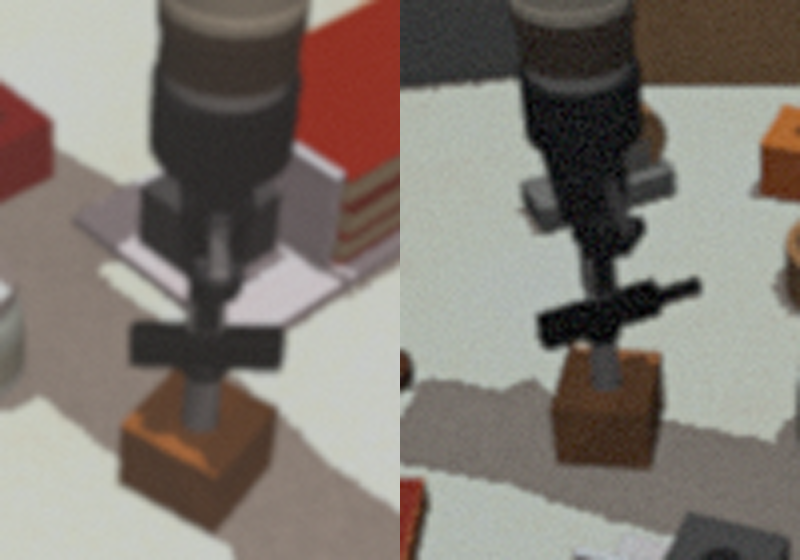

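Run:
```python
from h import *
S,D=imaging.camera_model('scene'),imaging.camera_model('side')
print(tri([(S,310+207/4,140+322/4),(D,220+203/4,100+298/4)]))
p=bot.get_obs()['eef_pos']
for z in (.097,.122,.13,.147,.2): 
  a=proj(S,[p[0],p[1],z]);b=proj(D,[p[0],p[1],z]); print(z,(a-[310,140])*4,(b-[220,100])*4+[400,0])
w=cv2.imread('pics/wrist3.png'); crop(w,240,140,400,340,3.5,'pics/w3.png')
```

```text
[ 0.63447519 -0.11910769  0.13101557]
0.097 [195.95719729 368.56280608] [603.78359615 331.51649702]
0.122 [198.55269597 338.56019519] [601.10534294 303.67268316]
0.13 [199.40391947 328.72049554] [600.23032743 294.5757953 ]
0.147 [201.24730547 307.41191494] [598.34105372 274.93441659]
0.2 [207.3145285  237.27798142] [592.17672908 210.84850139]
```

View pics/w3.png

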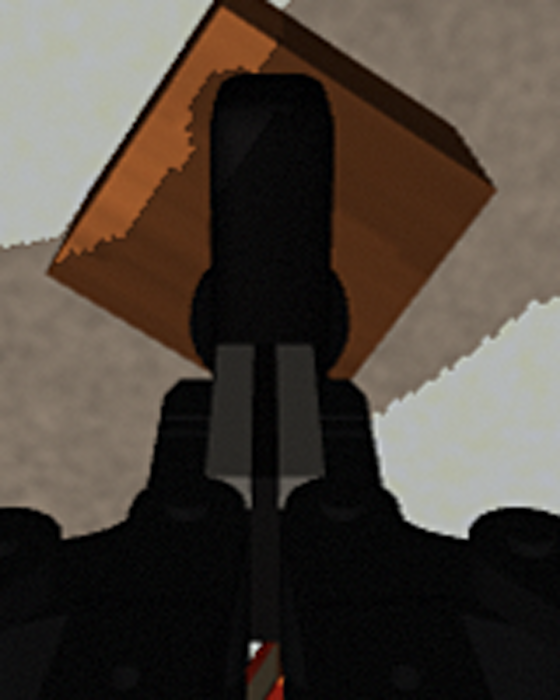

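Run:
```python
from h import *
a=cv2.imread('pics/scene0.png');b=cv2.imread('pics/side0.png')
crop(a,300,70,400,170,4,'pics/a.png');crop(b,265,80,365,180,4,'pics/b.png')
cv2.imwrite('pics/ab0.png',np.hstack([cv2.imread('pics/a.png'),cv2.imread('pics/b.png')]))
W=imaging.camera_model('wrist');o=bot.get_obs();p=np.array(o['eef_pos']);y=R.from_quat(o['tool_rot']).as_matrix()[:,1]
for z in (.097,.11,.12,.13,.14): print(z,proj(W,[*(p-.011*y)[:2],z]),proj(W,[*(p+.011*y)[:2],z]))
```

```text
0.097 [316.16835351 209.57656685] [316.11175343 242.13813699]
0.11 [316.22746056 217.47243901] [316.16495917 251.92994333]
0.12 [316.27882356 224.33381551] [316.21099386 260.4020128 ]
0.13 [316.33632449 232.01513137] [316.26231033 269.84612362]
0.14 [316.40113347 240.67270148] [316.31987291 280.43974735]
```

View pics/ab0.png

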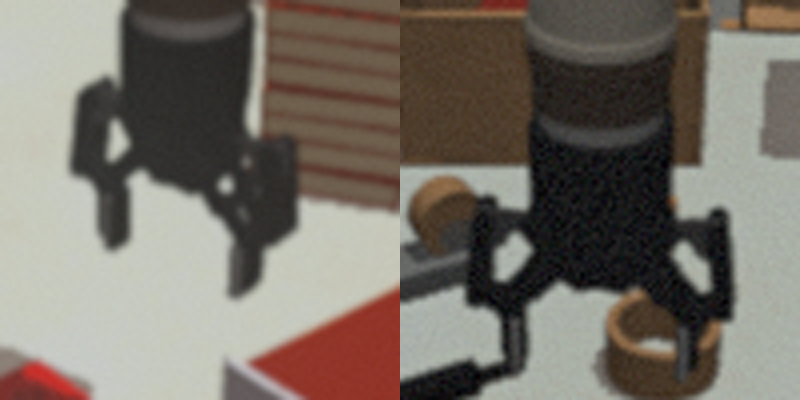

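Run:
```python
from h import *
S,D=imaging.camera_model('scene'),imaging.camera_model('side')
f=lambda u,v:(S,300+u/4,70+v/4); g=lambda u,v:(D,265+(u-400)/4,80+v/4)
A=tri([f(113,248),g(683,378)]);B=tri([f(240,297),g(515,368)]);print(A,B,(A+B)/2)
```

```text
[0.45201273 0.00183006 0.2411563 ] [0.54790814 0.00155995 0.2411689 ] [0.49996043 0.001695   0.2411626 ]
```

The fingertips triangulate to 22 mm behind the reported TCP when open, and about 9 mm behind when shut. The stated figure is 25 mm ahead, so the real fingertips sit about 34 mm higher than described. That's why the jaws shut above the handle, with no contact. I'll open, go 34 mm lower and regrip.

Emit:
carry_out([
  [0, 0, 0, 0, 1],
  [0, 0, 0, 0, 1],
  [0, 0, 0, 0, 1],
  [0, 0, 0, 0, 1],
  [0, 0, 0, 0, 1],
  [0, 0, 0, 0, 1],
  [0, 0, 0, 0, 1],
  [0, 0, 0, 0, 1],
  [0, 0, 0.1, 0, 1],
  [0, 0, 0.2, 0, 1],
  [0, 0, 0.3, 0, 1],
  [0, 0, 0.34, 0, 1],
  [0, 0, 0.34, 0, 1],
])

```text
clock: 5.75
eef_pos: [0.6345, -0.1248, 0.0864]
tool_rot: [0.47, 0.883, -0.0, -0.001]
ft_force: [-0.1, 0.1, -0.1]
grip_width: 0.0854
```

Run:
```python
from h import *
o=bot.get_obs(); print(o['eef_pos'],o['ft_force'],o['grip_width'])
for n in ('wrist','scene'): cv2.imwrite(f'pics/{n}4.png',imaging.camera(n)[:,:,::-1])
a=cv2.imread('pics/scene4.png');b=cv2.imread('pics/wrist4.png')
crop(a,310,140,410,280,4,'pics/a.png')
cv2.imwrite('pics/ab4.png',np.hstack([cv2.imread('pics/a.png')[:400],b[:,120:520]]))
```

```text
[ 0.63450026 -0.12482601  0.08644373] [-0.06673083  0.06914269 -0.12460626] 0.08541327111425219
```

View pics/ab4.png

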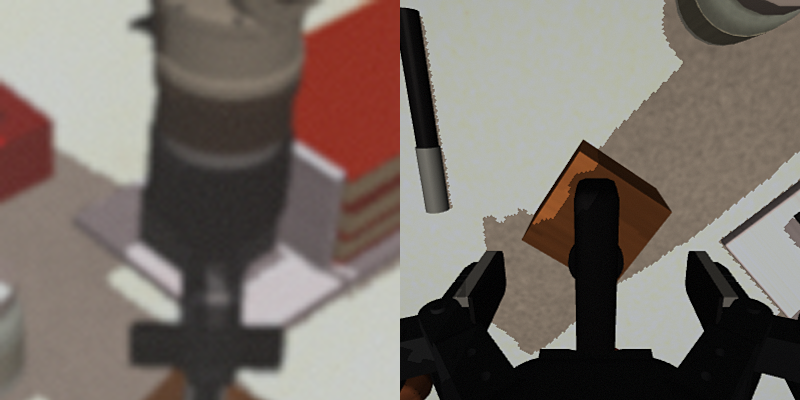

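Emit:
carry_out([
  [0, 0.013, 0, 0, -1],
  [0, 0.013, 0, 0, -1],
  [0, 0.013, 0, 0, -1],
  [0, 0.013, 0, 0, -1],
  [0, 0.013, 0, 0, -1],
  [0, 0.013, 0, 0, -1],
  [0, 0.013, 0, 0, -1],
  [0, 0.013, 0, 0, -1],
  [0, 0.013, 0, 0, -1],
])

```text
clock: 6.75
eef_pos: [0.6367, -0.1242, 0.0884]
tool_rot: [0.47, 0.883, 0.0, 0.0]
ft_force: [-0.2, 0.7, 3.1]
grip_width: 0.017
```

Run:
```python
from h import *
o=bot.get_obs(); print(o['eef_pos'],o['ft_force'],o['grip_width'])
cv2.imwrite(f'pics/wrist5.png',imaging.camera('wrist')[:,:,::-1])
```

```text
[ 0.63669084 -0.12420559  0.08844607] [-0.24181063  0.73208509  3.13005329] 0.01703280123403393
```

View pics/wrist5.png

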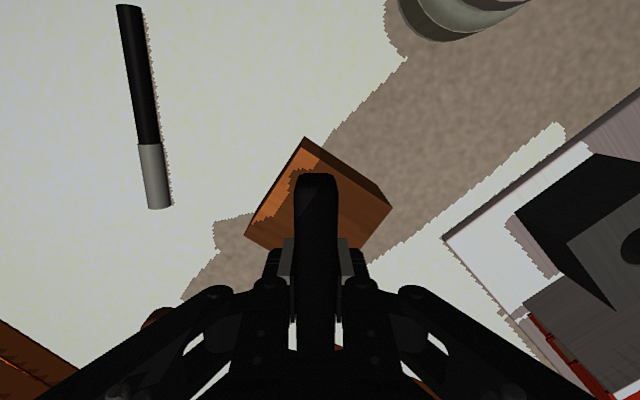

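Gripped at 17 mm, with the pads on both sides of the handle. I'll lift straight up.

Emit:
carry_out([
  [0, 0, -0.1, 0, -1],
  [0, 0, -0.3, 0, -1],
  [0, 0, -0.5, 0, -1],
  [0, 0, -0.7, 0, -1],
  [0, 0, -0.9, 0, -1],
  [0, 0, -0.9, 0, -1],
  [0, 0, -0.9, 0, -1],
])

```text
clock: 7.5
eef_pos: [0.6365, -0.1244, 0.1776]
tool_rot: [0.47, 0.883, -0.0, -0.0]
ft_force: [0.1, -0.4, -3.1]
grip_width: 0.0169
```

Run:
```python
from h import *
o=bot.get_obs(); print(o['eef_pos'],R.from_quat(o['tool_rot']).as_matrix().round(3),o['ft_force'],o['ft_torque'],o['grip_width'],o['joint_pos'])
for n in ('wrist','scene','side'): cv2.imwrite(f'pics/{n}6.png',imaging.camera(n)[:,:,::-1])
a=cv2.imread('pics/scene6.png');b=cv2.imread('pics/side6.png')
crop(a,310,130,410,280,4,'pics/a.png');crop(b,220,90,320,240,4,'pics/b.png')
cv2.imwrite('pics/ab6.png',np.hstack([cv2.imread('pics/a.png'),cv2.imread('pics/b.png')]))
```

```text
[ 0.63647576 -0.12440296  0.17761199] [[-0.558  0.83  -0.   ]
 [ 0.83   0.558 -0.   ]
 [ 0.    -0.    -1.   ]] [ 0.12208068 -0.40447359 -3.11994867] [-0.01098326  0.03476745  0.03873631] 0.016852903404574907 [-1.92944157e-01  5.61178999e-01  3.74893074e-01  1.38479226e+00
 -1.61365375e-04 -7.84956165e-01]
```

View pics/ab6.png

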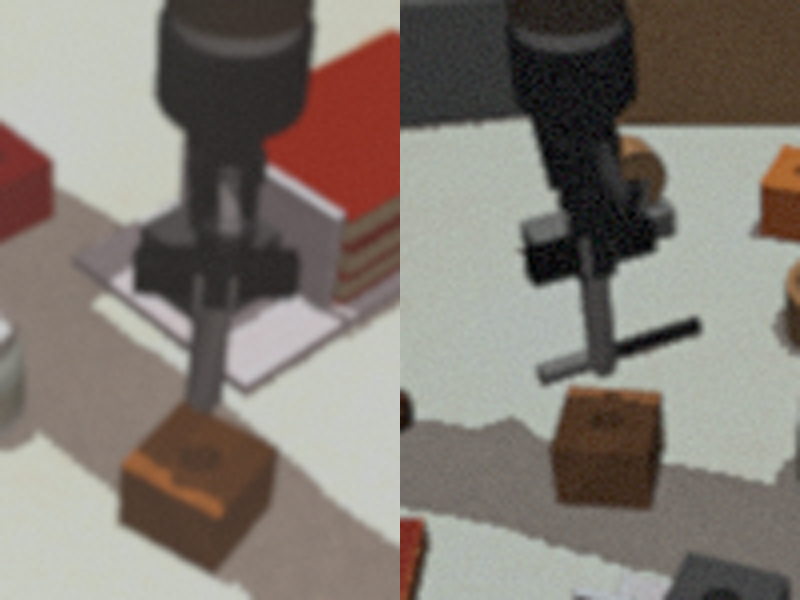

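View pics/wrist6.png

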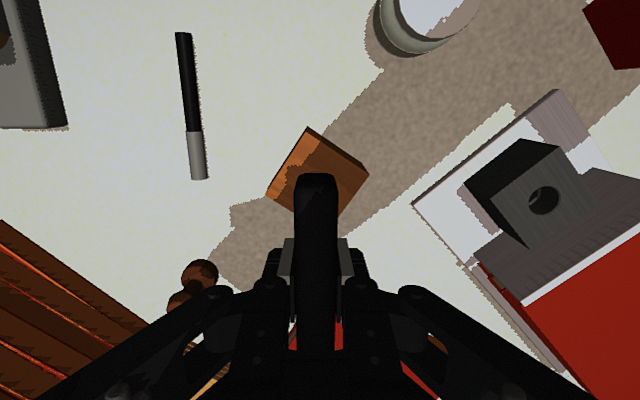

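Run:
```python
from h import *
S,D,W=[imaging.camera_model(n) for n in ("scene","side","wrist")]
f=lambda u,v:(S,310+u/4,130+v/4); g=lambda u,v:(D,220+(u-400)/4,90+v/4)
print('tip',tri([f(205,406),g(601,372)]))
print('top',tri([f(212,308),g(596,282)]))
p=bot.get_obs()['eef_pos']
for z in (.1015,.15,.19): 
  a=proj(S,[p[0],p[1],z]);b=proj(D,[p[0],p[1],z]); print(z,(a-[310,130])*4,(b-[220,90])*4+[400,0])
# hole from this wrist view
a=cv2.imread('pics/wrist6.png'); crop(a,510,170,580,230,8,'pics/h6.png')
print('handle far end',onz(W,315,174,.2165))
print('hole',onz(W,544.5,199.5,.066))
```

```text
tip [ 0.63808186 -0.12174357  0.0985862 ]
top [ 0.63620127 -0.12192984  0.17622749]
0.1015 [197.24282596 402.35533789] [603.07720975 367.38224854]
0.15 [202.43057635 342.70872422] [597.76226349 312.22695839]
0.19 [207.00794599 290.08001675] [593.12231064 264.07634057]
handle far end [ 0.59495363 -0.15234639  0.2165    ]
hole [0.5299155  0.05188718 0.066     ]
```

View pics/h6.png

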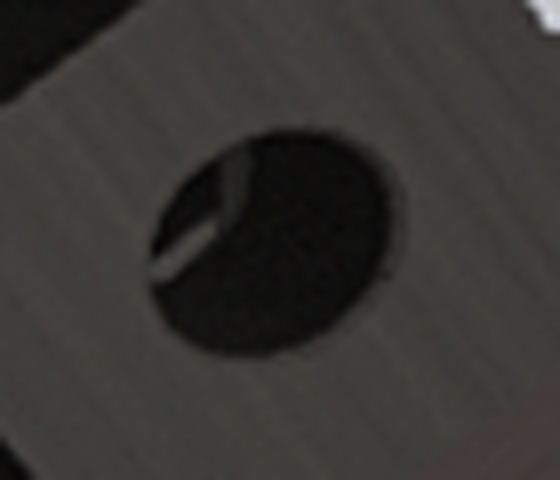

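Key lifted: weight reads 3.1 N, tip at about 0.10 m. Carrying it to above the hole.

Emit:
carry_out([
  [0.15, 0.01, 0, 0, -1],
  [0.4, 0.02, 0, 0, -1],
  [0.65, 0.04, 0, 0, -1],
  [0.85, 0.05, 0, 0, -1],
  [1.0, 0.06, 0, 0, -1],
])

```text
clock: 8.15
eef_pos: [0.5843, -0.0368, 0.1769]
tool_rot: [0.47, 0.883, -0.001, -0.001]
ft_force: [0.3, 1.0, -3.9]
grip_width: 0.0172
```

Emit:
carry_out([
  [0.25, 0.02, 0, 0, -1],
  [0.5, 0.03, 0, -0.05, -1],
  [0.75, 0.05, 0, -0.1, -1],
  [0.95, 0.064, 0, -0.164, -1],
  [1.0, 0.064, 0, -0.164, -1],
  [1.0, 0.064, 0, -0.164, -1],
  [1.0, 0.064, 0, -0.164, -1],
])

```text
clock: 8.85
eef_pos: [0.5356, 0.048, 0.1779]
tool_rot: [0.353, 0.935, -0.0, 0.0]
ft_force: [-0.4, 0.1, -2.9]
grip_width: 0.0171
```

Run:
```python
from h import *
o=bot.get_obs(); print(o['eef_pos'],R.from_quat(o['tool_rot']).as_matrix().round(3),o['ft_force'],o['grip_width'])
for n in ('wrist','scene','side'): cv2.imwrite(f'pics/{n}7.png',imaging.camera(n)[:,:,::-1])
a=cv2.imread('pics/scene7.png');b=cv2.imread('pics/side7.png')
crop(a,310,100,410,250,4,'pics/a.png');crop(b,250,110,350,260,4,'pics/b.png')
cv2.imwrite('pics/ab7.png',np.hstack([cv2.imread('pics/a.png'),cv2.imread('pics/b.png')]))
```

```text
[0.53564181 0.04801246 0.17794344] [[-0.75   0.661  0.   ]
 [ 0.661  0.75  -0.001]
 [-0.001 -0.    -1.   ]] [-0.38251645  0.14833406 -2.90322418] 0.01711222319203866
```

View pics/ab7.png

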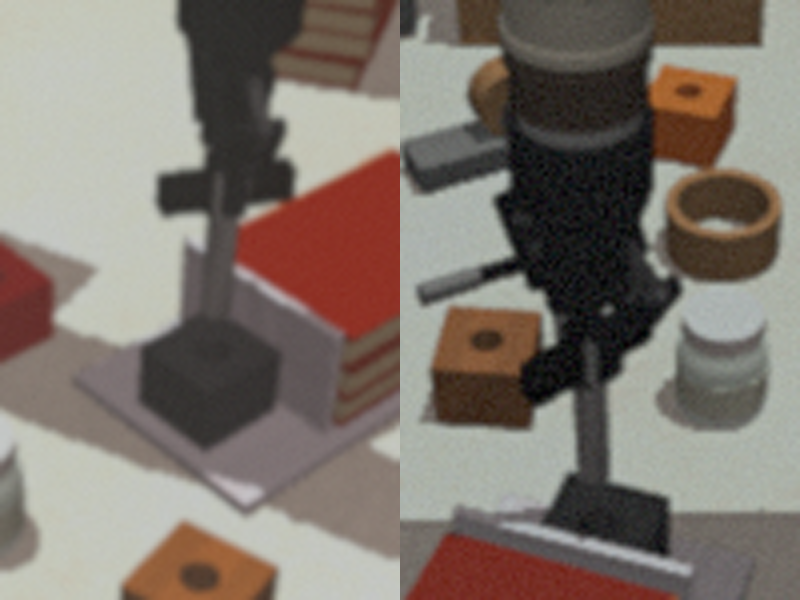

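View pics/wrist7.png

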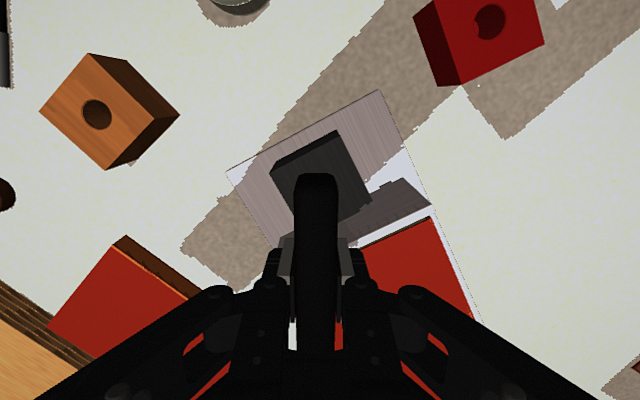

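Emit:
carry_out([
  [0.059, 0.015, 0, 0, -1],
  [0.059, 0.015, 0.1, 0, -1],
  [0.059, 0.015, 0.22, 0, -1],
  [0.059, 0.015, 0.24, 0, -1],
  [0.059, 0.015, 0.24, 0, -1],
  [0.059, 0.015, 0.24, 0, -1],
])

```text
clock: 9.6
eef_pos: [0.5318, 0.0536, 0.154]
tool_rot: [0.353, 0.936, -0.0, -0.0]
ft_force: [0.0, 0.1, -2.2]
grip_width: 0.0172
```

Run:
```python
from h import *
o=bot.get_obs(); p=o['eef_pos'];print(p,R.from_quat(o['tool_rot']).as_matrix().round(3),o['ft_force'],o['grip_width'])
S,D=imaging.camera_model('scene'),imaging.camera_model('side')
for n in ('scene','side'): cv2.imwrite(f'pics/{n}8.png',imaging.camera(n)[:,:,::-1])
a=cv2.imread('pics/scene8.png');b=cv2.imread('pics/side8.png')
crop(a,335,150,385,225,8,'pics/a.png');crop(b,275,180,325,255,8,'pics/b.png')
cv2.imwrite('pics/ab8.png',np.hstack([cv2.imread('pics/a.png'),cv2.imread('pics/b.png')]))
for z in (.066,.078,.1,.15): 
  a=proj(S,[p[0],p[1],z]);b=proj(D,[p[0],p[1],z]); print(z,(a-[335,150])*8,(b-[275,180])*8+[400,0])
```

```text
[0.53184504 0.05359951 0.15400873] [[-0.751  0.66  -0.   ]
 [ 0.66   0.751 -0.   ]
 [ 0.    -0.    -1.   ]] [ 0.0166267   0.08239812 -2.17204665] 0.017231641184660373
0.066 [211.87054434 296.21193871] [599.12663938 482.25602898]
0.078 [214.08844146 269.60177886] [598.21941456 456.35082525]
0.1 [218.24180476 219.77004389] [596.5156922 407.7021623]
0.15 [228.12400516 101.20415989] [592.43664013 291.22753333]
```

View pics/ab8.png

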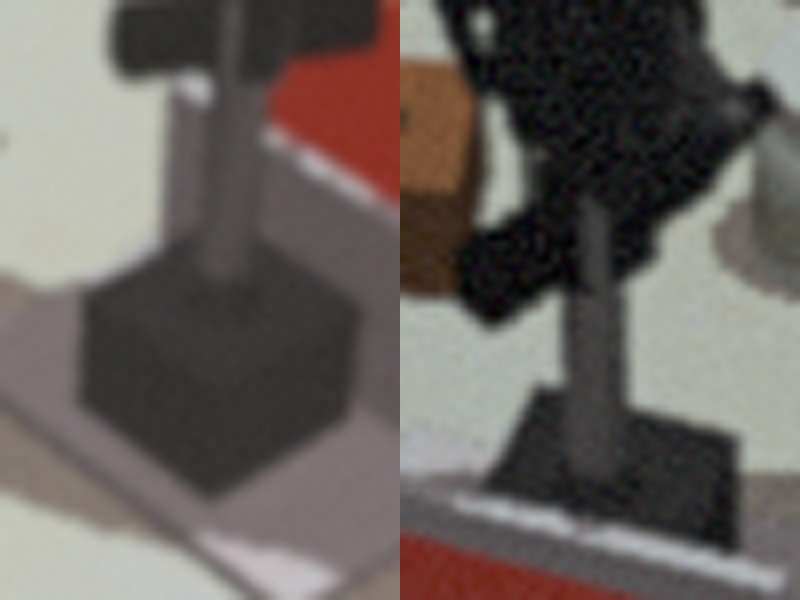

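Tip is lined up to about 1 mm in both views (scene ~(363,187), side ~(300,237)). I'll lower it into the hole without touching the screw head.

Emit:
carry_out([
  [0, 0, 0.06, 0, -1],
  [0, 0, 0.12, 0, -1],
  [0, 0, 0.18, 0, -1],
  [0, 0, 0.22, 0, -1],
  [0, 0, 0.26, 0, -1],
  [0, 0, 0.28, 0, -1],
  [0, 0, 0.3, 0, -1],
  [0, 0, 0.3, 0, -1],
  [0, 0, 0.3, 0, -1],
])

```text
clock: 10.6
eef_pos: [0.5319, 0.0536, 0.1242]
tool_rot: [0.353, 0.936, 0.0, 0.0]
ft_force: [0.2, -0.0, -2.1]
grip_width: 0.017
```

Run:
```python
from h import *
for i in range(1):
  o=bot.get_obs(); print(o['eef_pos'],o['ft_force'],o['ft_torque'],o['grip_width'])
```

```text
[0.53192214 0.05363511 0.12424862] [ 0.23172852 -0.02474607 -2.1144242 ] [ 0.01867319 -0.01471702  0.02334914] 0.016972405822650135
```

Emit:
carry_out([
  [0, 0, 0.01, 0, -1],
  [0, 0, 0.02, 0, -1],
  [0, 0, 0.03, 0, -1],
  [0, 0, 0.04, 0, -1],
  [0, 0, 0.05, 0, -1],
  [0, 0, 0.06, 0, -1],
  [0, 0, 0.07, 0, -1],
  [0, 0, 0.07, 0, -1],
])

```text
clock: 11.4
eef_pos: [0.5316, 0.0536, 0.1169]
tool_rot: [0.353, 0.936, -0.0, -0.0]
ft_force: [0.1, -1.2, -2.8]
grip_width: 0.017
```

Emit:
carry_out([
  [0, 0, 0.01, 0, -1],
  [0, 0, 0.02, 0, -1],
  [0, 0, 0.03, 0, -1],
  [0, 0, 0.03, 0, -1],
])

```text
clock: 11.8
eef_pos: [0.532, 0.0535, 0.1141]
tool_rot: [0.353, 0.936, -0.0, 0.0]
ft_force: [0.4, 0.2, -2.2]
grip_width: 0.017
```

Emit:
carry_out([
  [0, 0, 0.005, 0, -1],
  [0, 0, 0.01, 0, -1],
  [0, 0, 0.015, 0, -1],
  [0, 0, 0.015, 0, -1],
])

```text
clock: 12.2
eef_pos: [0.532, 0.0534, 0.1126]
tool_rot: [0.353, 0.936, -0.0, 0.0]
ft_force: [1.9, -0.4, -2.8]
grip_width: 0.0169
```

Emit:
carry_out([
  [0, 0, 0.005, 0, -1],
  [0, 0, 0.01, 0, -1],
  [0, 0, 0.01, 0, -1],
])

```text
clock: 12.5
eef_pos: [0.532, 0.0534, 0.1116]
tool_rot: [0.353, 0.936, -0.0, 0.0]
ft_force: [0.9, -2.4, -2.3]
grip_width: 0.0168
```

Emit:
carry_out([
  [0, 0, 0.005, 0, -1],
  [0, 0, 0.01, 0, -1],
  [0, 0, 0.01, 0, -1],
])

```text
clock: 12.8
eef_pos: [0.5319, 0.0535, 0.1106]
tool_rot: [0.353, 0.936, -0.0, 0.0]
ft_force: [1.5, -1.8, -2.3]
grip_width: 0.0169
```

Emit:
carry_out([
  [0, 0, 0.005, 0, -1],
  [0, 0, 0.01, 0, -1],
  [0, 0, 0.01, 0, -1],
])

```text
clock: 13.1
eef_pos: [0.532, 0.0535, 0.1097]
tool_rot: [0.353, 0.936, -0.0, 0.0]
ft_force: [1.9, -2.6, -1.9]
grip_width: 0.0167
```

The key is entering with only 2-3 N of side force and no vertical push, so the socket angle is right. Continuing to the bottom.

Emit:
carry_out([
  [0, 0, 0.005, 0, -1],
  [0, 0, 0.01, 0, -1],
  [0, 0, 0.015, 0, -1],
  [0, 0, 0.02, 0, -1],
  [0, 0, 0.02, 0, -1],
])

```text
clock: 13.6
eef_pos: [0.5319, 0.0535, 0.1076]
tool_rot: [0.353, 0.936, -0.0, 0.0]
ft_force: [2.5, -2.3, -1.6]
grip_width: 0.0171
```

Emit:
carry_out([
  [0, 0, 0.005, 0, -1],
  [0, 0, 0.01, 0, -1],
  [0, 0, 0.01, 0, -1],
])

```text
clock: 13.9
eef_pos: [0.5319, 0.0535, 0.1066]
tool_rot: [0.353, 0.936, -0.0, 0.0]
ft_force: [2.6, -3.1, -0.7]
grip_width: 0.017
```

Emit:
carry_out([
  [0, 0, 0.004, 0, -1],
  [0, 0, 0.008, 0, -1],
  [0, 0, 0.008, 0, -1],
])

```text
clock: 14.2
eef_pos: [0.5319, 0.0536, 0.1059]
tool_rot: [0.353, 0.936, -0.0, 0.0]
ft_force: [1.1, -2.1, -0.7]
grip_width: 0.0171
```

Run:
```python
from h import *
o=bot.get_obs(); print(o['eef_pos'],o['ft_force'],o['ft_torque'],o['grip_width'],o['joint_pos'])
for n in ('scene','side'): cv2.imwrite(f'pics/{n}9.png',imaging.camera(n)[:,:,::-1])
a=cv2.imread('pics/scene9.png');b=cv2.imread('pics/side9.png')
crop(a,320,130,400,230,5,'pics/a.png');crop(b,260,160,340,260,5,'pics/b.png')
cv2.imwrite('pics/ab9.png',np.hstack([cv2.imread('pics/a.png'),cv2.imread('pics/b.png')]))
```

```text
[0.53191239 0.05355987 0.10588434] [ 1.10805071 -2.06553544 -0.70108067] [-0.90558643 -0.5289664  -0.01804411] 0.01712763877910166 [ 1.00442799e-01  3.84095967e-01 -1.02836705e-01  1.08362242e+00
 -1.49522937e-04 -7.49279016e-01]
```

View pics/ab9.png

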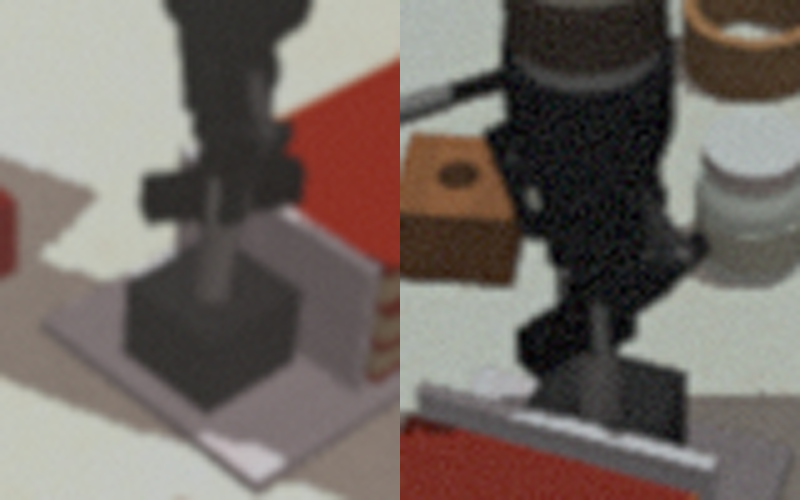

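Key practically home (TCP 0.1059, vertical force small). Turning clockwise about 20° first.

Emit:
carry_out([
  [0, 0, 0, 0.02, -1],
  [0, 0, 0, 0.04, -1],
  [0, 0, 0, 0.06, -1],
  [0, 0, 0, 0.08, -1],
  [0, 0, 0, 0.1, -1],
  [0, 0, 0, 0.12, -1],
  [0, 0, 0, 0.14, -1],
  [0, 0, 0, 0.16, -1],
  [0, 0, 0, 0.18, -1],
  [0, 0, 0, 0.2, -1],
  [0, 0, 0, 0.22, -1],
  [0, 0, 0, 0.22, -1],
])

```text
clock: 15.5
eef_pos: [0.5318, 0.0532, 0.1059]
tool_rot: [0.508, 0.861, -0.0, 0.0]
ft_force: [1.9, -4.2, -0.2]
grip_width: 0.0171
```

```bash
cat > st.py <<'E'
from h import *
o=bot.get_obs(); M=R.from_quat(o['tool_rot']).as_matrix()
print(np.round(o['eef_pos'],4),'yaw',np.degrees(np.arctan2(M[1,1],M[0,1])).round(2),np.round(o['ft_force'],2),np.round(o['ft_torque'],3),round(o['grip_width'],4),o['clock'],'j6',o['joint_pos'][5],o['tau'][5])
E
python3 st.py
```

```text
[0.5318 0.0532 0.1059] yaw 28.88 [ 1.92 -4.16 -0.22] [-1.18  -0.531  0.095] 0.0171 15.5 j6 -0.4038698187861508 0.19862035755068064
```

Emit:
carry_out([
  [0, 0, 0, 0.02, -1],
  [0, 0, 0, 0.04, -1],
  [0, 0, 0, 0.06, -1],
  [0, 0, 0, 0.06, -1],
])

```text
clock: 15.9
eef_pos: [0.5318, 0.0533, 0.1059]
tool_rot: [0.548, 0.836, -0.0, 0.0]
ft_force: [1.8, -3.7, 0.7]
grip_width: 0.0172
```

```bash
python3 st.py
```

```text
[0.5318 0.0533 0.1059] yaw 23.52 [ 1.85 -3.75  0.73] [-1.263 -0.406  0.055] 0.0172 15.9 j6 -0.31012780236674314 0.19810475874692202
```

Emit:
carry_out([
  [0, 0, 0, 0.015, -1],
  [0, 0, 0, 0.03, -1],
  [0, 0, 0, 0.03, -1],
])

```text
clock: 16.2
eef_pos: [0.5318, 0.0533, 0.1059]
tool_rot: [0.568, 0.823, -0.0, 0.0]
ft_force: [1.9, -3.8, 2.2]
grip_width: 0.0173
```

```bash
python3 st.py
```

```text
[0.5318 0.0533 0.1059] yaw 20.75 [ 1.85 -3.78  2.2 ] [-1.386 -0.407  0.068] 0.0173 16.2 j6 -0.2619033473470546 0.17734159715473652
```

Emit:
carry_out([
  [0, 0, 0, 0.015, -1],
  [0, 0, 0, 0.03, -1],
  [0, 0, 0, 0.03, -1],
])

```text
clock: 16.5
eef_pos: [0.5318, 0.0534, 0.1059]
tool_rot: [0.588, 0.809, -0.0, 0.0]
ft_force: [0.3, -5.0, 1.2]
grip_width: 0.0167
```

```bash
python3 st.py
```

```text
[0.5318 0.0534 0.1059] yaw 18.01 [ 0.3  -5.04  1.19] [-1.475 -0.346  0.07 ] 0.0167 16.5 j6 -0.2139390236020626 0.1640140637755394
```

No stop yet at 30° (torque still drag only). Continuing in small steps.

Emit:
carry_out([
  [0, 0, 0, 0.015, -1],
  [0, 0, 0, 0.03, -1],
  [0, 0, 0, 0.03, -1],
])

```text
clock: 16.8
eef_pos: [0.5318, 0.0534, 0.1059]
tool_rot: [0.607, 0.795, -0.0, 0.0]
ft_force: [0.8, -4.3, 0.6]
grip_width: 0.0169
```

```bash
python3 st.py
```

```text
[0.5318 0.0534 0.1059] yaw 15.31 [ 0.75 -4.32  0.56] [-1.49  -0.37   0.067] 0.0169 16.8 j6 -0.16679005409670836 0.14675730373710394
```

Emit:
carry_out([
  [0, 0, 0, 0.015, -1],
  [0, 0, 0, 0.03, -1],
  [0, 0, 0, 0.03, -1],
])

```text
clock: 17.1
eef_pos: [0.5317, 0.0535, 0.1059]
tool_rot: [0.625, 0.781, -0.0, 0.0]
ft_force: [2.0, -4.6, 1.1]
grip_width: 0.0169
```

```bash
python3 st.py
```

```text
[0.5317 0.0535 0.1059] yaw 12.61 [ 1.98 -4.64  1.07] [-1.45  -0.273  0.047] 0.0169 17.1 j6 -0.11974897974024985 0.1607184950262308
```

Emit:
carry_out([
  [0, 0, 0, 0.015, -1],
  [0, 0, 0, 0.03, -1],
  [0, 0, 0, 0.03, -1],
])

```text
clock: 17.4
eef_pos: [0.5317, 0.0535, 0.1059]
tool_rot: [0.643, 0.766, -0.0, 0.0]
ft_force: [1.2, -4.9, 2.2]
grip_width: 0.017
```

```bash
python3 st.py
```

```text
[0.5317 0.0535 0.1059] yaw 9.94 [ 1.24 -4.94  2.19] [-1.49  -0.275  0.228] 0.017 17.4 j6 -0.07304940521416957 0.3232516720890999
```

Torque is starting to rise at yaw 9.9°. I'll take smaller steps from here.

Emit:
carry_out([
  [0, 0, 0, 0.012, -1],
  [0, 0, 0, 0.012, -1],
])

```text
clock: 17.6
eef_pos: [0.5317, 0.0535, 0.1059]
tool_rot: [0.65, 0.76, -0.0, 0.0]
ft_force: [1.4, -4.9, 1.5]
grip_width: 0.0167
```

```bash
python3 st.py
```

```text
[0.5317 0.0535 0.1059] yaw 8.88 [ 1.43 -4.9   1.5 ] [-1.503 -0.3    0.338] 0.0167 17.6 j6 -0.05443470595084145 0.388091504573822
```

Emit:
carry_out([
  [0, 0, 0, 0.012, -1],
  [0, 0, 0, 0.012, -1],
])

```text
clock: 17.8
eef_pos: [0.5316, 0.0535, 0.1059]
tool_rot: [0.657, 0.754, -0.0, 0.0]
ft_force: [0.4, -4.5, 2.0]
grip_width: 0.0166
```

```bash
python3 st.py
```

```text
[0.5316 0.0535 0.1059] yaw 7.81 [ 0.41 -4.49  1.99] [-1.527 -0.215  0.412] 0.0166 17.8 j6 -0.03584633714478085 0.45738556422293186
```

Torque now climbs steadily with angle, 0.07 → 0.41 N m over 5°, so the screw is against its stop. I'll ease off the wind-up and the side load, then check before releasing.

Emit:
carry_out([
  [-0.003, 0, 0, -0.01, -1],
  [-0.007, 0, 0, -0.022, -1],
  [-0.007, 0, 0, -0.022, -1],
])

```text
clock: 18.1
eef_pos: [0.5318, 0.0532, 0.1059]
tool_rot: [0.644, 0.765, 0.0, -0.0]
ft_force: [0.3, -4.0, 2.6]
grip_width: 0.0171
```

```bash
python3 st.py
python3 - <<'E'
from h import *
for n in ('scene','side','wrist'): cv2.imwrite(f'pics/{n}10.png',imaging.camera(n)[:,:,::-1])
E
```

```text
[0.5318 0.0532 0.1059] yaw 9.8 [ 0.29 -4.04  2.61] [-1.028 -0.16  -0.049] 0.0171 18.1 j6 -0.0718906798713093 -0.1297743245959282
```

View pics/wrist10.png

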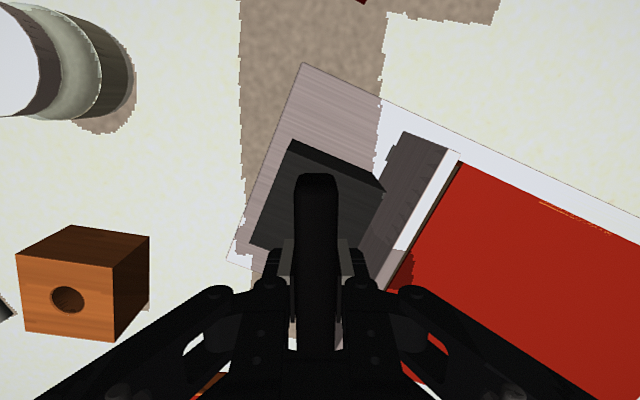

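Emit:
carry_out([
  [0, 0, 0, 0, -0.7],
  [0, 0, 0, 0, -0.6],
  [0, 0, 0, 0, -0.5],
  [0, 0, 0, 0, -0.3],
  [0, 0, 0, 0, 0],
  [0, 0, 0, 0, 0.5],
  [0, 0, 0, 0, 1],
  [0, 0, 0, 0, 1],
  [0, 0, 0, 0, 1],
  [0, 0, 0, 0, 1],
  [0, 0, 0, 0, 1],
])

```text
clock: 19.35
eef_pos: [0.5319, 0.0529, 0.1058]
tool_rot: [0.644, 0.765, 0.0, -0.0]
ft_force: [0.6, 0.1, -0.3]
grip_width: 0.0856
```

```bash
python3 st.py
python3 - <<'E'
from h import *
for n in ('scene','side','wrist'): cv2.imwrite(f'pics/{n}11.png',imaging.camera(n)[:,:,::-1])
E
```

```text
[0.5319 0.0529 0.1058] yaw 9.81 [ 0.57  0.14 -0.26] [ 0.011 -0.046 -0.003] 0.0856 19.35 j6 -0.0720326042124495 -4.2854277353399084e-05
```

View pics/wrist11.png

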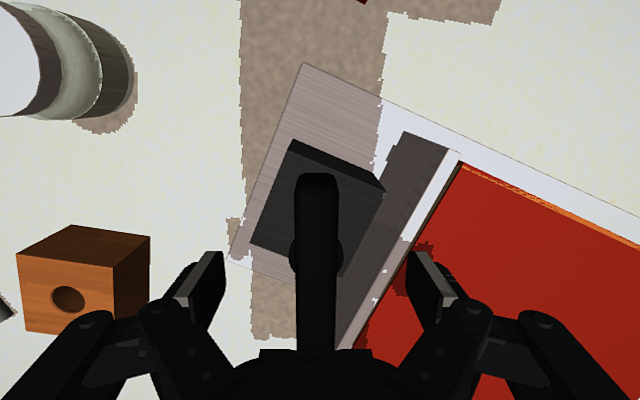

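Released; the handle stays upright and midway between the open pads. Retreating straight up.

Emit:
carry_out([
  [0, 0, -0.1, 0, 1],
  [0, 0, -0.3, 0, 1],
  [0, 0, -0.5, 0, 1],
  [0, 0, -0.75, 0, 1],
  [0, 0, -1.0, 0, 1],
  [0, 0, -1.0, 0, 1],
  [0, 0, -1.0, 0, 1],
])

```text
clock: 20.2
eef_pos: [0.5324, 0.053, 0.2067]
tool_rot: [0.644, 0.765, 0.001, 0.001]
ft_force: [-0.2, -0.0, -0.6]
grip_width: 0.0855
```

```bash
python3 st.py
python3 - <<'E'
from h import *
for n in ('scene','side','wrist'): cv2.imwrite(f'pics/{n}12.png',imaging.camera(n)[:,:,::-1])
a=cv2.imread('pics/scene12.png');b=cv2.imread('pics/side12.png')
crop(a,320,140,400,240,5,'pics/a.png');crop(b,260,170,340,270,5,'pics/b.png')
cv2.imwrite('pics/ab12.png',np.hstack([cv2.imread('pics/a.png'),cv2.imread('pics/b.png')]))
S,D,W=[imaging.camera_model(n) for n in ("scene","side","wrist")]
for z in (.066,.1195,.1455):
  p=[.532,.053,z]; print(z,(proj(S,p)-[320,140])*5,(proj(D,p)-[260,170])*5+[400,0],proj(W,p))
E
```

```text
[0.5324 0.053  0.2067] yaw 9.81 [-0.2  -0.03 -0.59] [ 0.028 -0.049  0.016] 0.0855 20.2 j6 -0.07198027167499914 1.7796115514556732e-06
0.066 [207.08044454 235.78221796] [599.29635006 350.49580198] [315.97588049 180.41053303]
0.1195 [213.41534046 159.65993363] [596.68740825 276.13861251] [316.1041419  197.41639836]
0.1455 [216.65301973 120.75486796] [595.34497225 237.87797823] [316.18729386 208.44131236]
```

View pics/ab12.png

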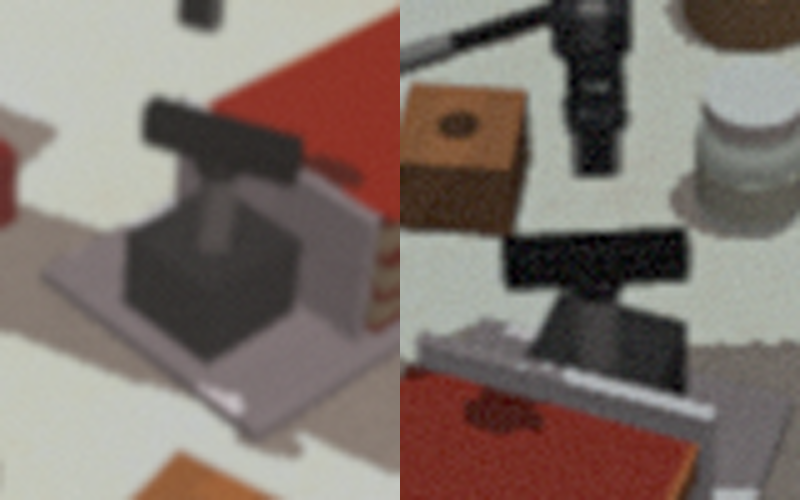

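View pics/wrist12.png

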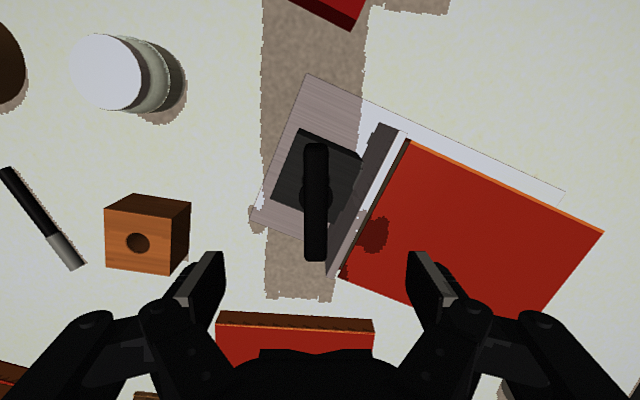

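View pics/scene12.png

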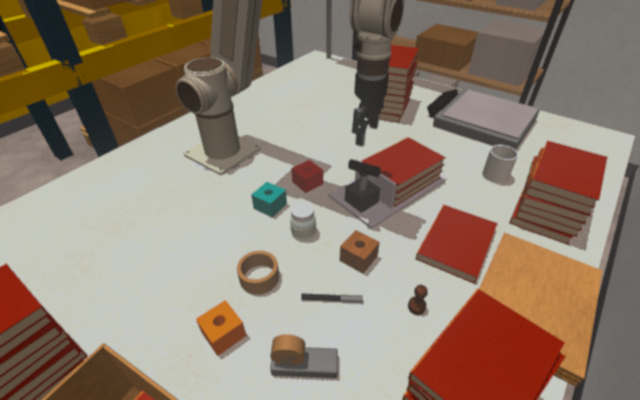

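Run:
```python
from h import *
W=imaging.camera_model('wrist')
for z in (.1455,.155):
  t,b=onz(W,316,142.5,z),onz(W,314.3,261,z); d=b-t; print(z,(t+b)/2,np.linalg.norm(d),np.degrees(np.arctan2(d[1],d[0])))
for n in ('scene','side'):
  a=cv2.imread(f'pics/{n}0.png').astype(int);b=cv2.imread(f'pics/{n}12.png').astype(int)
  m=(abs(a-b).max(2)>60).astype(np.uint8); k,l,s,c=cv2.connectedComponentsWithStats(m); print(n,[x.tolist() for x in s[1:] if x[4]>25])
order.job_done()
```

```text
0.1455 [0.52975347 0.05180544 0.1455    ] 0.09090056023860114 9.064626017663365
0.155 [0.52644737 0.0512392  0.155     ] 0.08685775530302069 9.064626017663366
scene [[362, 0, 14, 16, 197], [386, 0, 3, 19, 34], [390, 0, 13, 32, 276], [365, 34, 28, 17, 198], [331, 39, 3, 11, 31], [354, 42, 5, 10, 36], [317, 46, 73, 87, 2503], [238, 81, 16, 14, 44], [367, 100, 16, 5, 33], [374, 117, 5, 12, 45], [352, 124, 13, 23, 90], [366, 125, 6, 7, 29], [307, 159, 23, 13, 97], [348, 159, 9, 12, 89], [358, 162, 36, 22, 151], [268, 164, 24, 19, 150], [324, 182, 21, 9, 81], [377, 203, 17, 11, 94], [314, 205, 86, 41, 1026], [391, 212, 34, 27, 430], [378, 262, 8, 4, 26]]
side [[268, 0, 24, 29, 481], [361, 0, 66, 13, 513], [546, 2, 5, 23, 29], [267, 31, 21, 22, 237], [320, 32, 10, 22, 94], [528, 115, 5, 30, 65], [313, 118, 36, 43, 887], [278, 121, 20, 12, 180], [288, 138, 10, 13, 87], [290, 150, 20, 56, 617], [500, 156, 9, 30, 65], [254, 170, 31, 22, 295], [280, 215, 38, 15, 457], [585, 221, 15, 19, 53], [247, 228, 42, 13, 292], [308, 230, 55, 9, 272], [377, 232, 59, 43, 498], [265, 237, 19, 6, 28], [228, 242, 26, 26, 382], [362, 250, 22, 6, 63], [324, 258, 10, 9, 79], [333, 262, 30, 8, 147], [365, 269, 91, 29, 398]]
the job is handed in; nothing more can be done
```

I locked the jig's stop and handed the job in at about 20 s. The key stands released and upright in the tightened screw. The handing-in gives no verdict.

**What I did:** I took the key from its stand, read the socket's angle from the wrist camera (48.7° mod 60), and lowered the key straight in. I read no more than about 5 N of side force and almost no downward push. I then turned the screw clockwise about 40°. The torque rose from roughly 0.07 to 0.41 N m over the last 5°, so I took that as the stop, eased back 2° and released.

**Last checks:**
- **Seating:** Seen from the wrist, the handle measures 90.9 mm at the fully-home height (90 mm expected), and it looks upright. The measured centre of the handle top is 2–3 mm from my estimate of the hole's axis, close to what the calibration allows.
- **Jar, tape and books:** By eye, the jar and tape sit where they began. The books also look unmoved, though the final picture comparison was swamped by moving shadows and the arm, so it did not confirm this by itself.
- **Screw angle:** It cannot be read directly, so "at its stop" rests on the torque rise alone.

**What went wrong on the way:**
- **Fingertip position:** The fingertips sat about 34 mm further back from the reported TCP than described. My first grip closed on air above the handle, with no contact. I measured the offset and corrected it.
- **Wrong direction:** One earlier free-space move went the wrong way at a safe height, and I corrected it.

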